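Uncover the steaming pot and hold its rack up

TASK

Lift the domed lid off the steaming pot by its knob and set it down gently, right way up, in the middle of the round wooden board. Then take the handle of the pot's hinged rack, swing the rack up to 50 degrees from level and hold it there, so that the pot can be filled underneath; it falls shut if let go, so finish while still holding it. Do not disturb the other things on the stove.

Things in the scene. Friction and masses are not known exactly. Their poses are not given: they have to be found in the camera images.
- pot: Dark steel steaming pot, fixed on the stove, left or right of the robot's middle, open round vessel 180 mm across at the rim and 85 mm high, wall 5 mm, with two small side loops (reaching 110 mm from the middle, 66 mm high) along its y axis. Origin: centre of the underside. Its x axis is level and points from the rack's handle side to the hinge side, within 0.4 rad of straight away from the robot; yaw varies.
- rack_hinge (a point): Middle of the rack's hinge axis, inside the pot's far wall: 72 mm along the pot's +x from its centre, 78 mm above the stove top. The hinge axis is level, along the pot's y axis.
- rack_handle (a point): Middle of the rack's handle, a level round bar 12 mm thick and 64 mm long (about 58 mm clear between its two upright posts), parallel to the hinge axis. With the rack level it lies 125 mm from the hinge axis towards the pot's -x and 38 mm above the plane of the rack, 116 mm above the stove top, which is 31 mm above the pot's rim; under the lid at the start. It moves in an arc about the hinge as the rack swings and can turn between the fingers.
- rack (a joint): Angle of the rack in rad: 0 = level (shut, at rest in the pot), grows as the handle side rises; stop at 1.3. The rack is a round steel wire grid 150 mm across and 0.28 kg that swings freely and falls shut from any angle. 50 degrees = 0.873 rad.
- lid: Loose domed dark steel lid with a wooden knob, 0.3 to 0.5 kg, 180 mm across, 55 mm high without the knob, hollow; at the start it stands on the pot's rim and covers the rack. Origin: centre of its lower rim, z axis up through the knob.
- lid_knob (a point): Centre of the lid's round knob, half-way up: knob 34 mm across and 24 mm high on an 18 mm thick stem; this point lies 78 mm above the lid's lower rim and 23 mm above the flat top of the dome. z axis up along the lid's own axis.
- board_top (a point): Centre of the top face of the round wooden board, 210 mm across and 16 mm thick, fixed on the stove on the other side of the middle from the pot.
- matchbox: Bystander: matchbox 36x56x16 mm, in the middle between pot and board, towards the robot. Origin: centre of the underside.
- spice_tin: Bystander: small round tin 49 mm across, 72 mm high, in the middle between pot and board, away from the robot. Origin: centre of the underside.
- cup: Bystander: tin cup 68x88x62 mm, at the back right. Origin: centre of the underside.
- tall_tin: Bystander: round tin 64 mm across, 105 mm high, at the back right. Origin: centre of the underside.

How it is judged:
On the way, in this order (a step that is already met when the one before it is completed fails the run):
1. the lid is lifted clear of the pot in the fingers (z of lid_knob in the frame of pot above 0.19 m and contact force between the fingers and lid above 0.5 N and value of joint rack below 0.1 rad), for 0.2 s.
2. the lid stands flat and let go on the board, the rack still down (horizontal distance between lid_knob and board_top below 0.04 m and z of lid_knob in the frame of board_top between 0.07 and 0.086 m and angle between lid_knob's own z axis and vertical below 0.1 rad and contact force between the fingers and lid below 0.05 N and linear speed of lid below 0.02 m/s and value of joint rack below 0.1 rad), for 0.2 s.
3. the rack is being raised by the fingers (value of joint rack above 0.3 rad and contact force between the fingers and rack above 0.3 N), for 0.1 s.
At the end, for the whole second after the job is handed in: The fingers hold the rack still at 50 degrees, give or take 7 degrees, pressing on it with over 0.3 N; the lid, touched by neither fingers nor rack, is at rest on the board: upright within 0.1 rad, its axis within 40 mm of the centre, its rim within 8 mm of the top face (horizontal distance between lid_knob and board_top below 0.04 m and z of lid_knob in the frame of board_top between 0.07 and 0.086 m and angle between lid_knob's own z axis and vertical below 0.1 rad and contact force between the fingers and lid below 0.05 N and linear speed of lid below 0.02 m/s and value of joint rack between 0.751 and 0.995 rad and velocity of joint rack between -0.1 and 0.1 rad/s and contact force between the fingers and rack above 0.3 N and contact force between lid and rack below 0.05 N); the arm keeps its last pose, push and grip.
It fails at once if the lid is dropped (falls faster than 0.5 m/s out of the fingers) (contact force between the fingers and lid below 0.05 N and linear speed of lid above 0.5 m/s).
It fails at once if another loose thing (matchbox, either tin, cup) is moved more than 30 mm (distance of any of matchbox, spice_tin, cup, tall_tin from where it was at the start of the episode above 0.03 m).
It also fails if it takes over 58 s, if anything falls off the work surface, if the arm or the gripper's body presses on something with over 40 N, if the wrist force passes 120 N, or if a joint passes its speed limit or range.

ROBOT

A 6-joint arm with a two-finger parallel gripper is mounted at the origin on a cart in front of the work surface, level with it; the furniture and walls round the work are solid. World frame = base frame: x ahead of the robot, y to its left, z up, the work surface at z = 0. Lengths are in m, angles in rad, forces in N, time in s.
With the tool pointing down it reaches from about 0.35 to 0.85 m from the base axis. Payload 8.1 kg.
Tool frame: the origin (TCP) lies at the centre of the arm's flange, where the gripper is bolted on; the fingertips stand 186 mm ahead of it and the grasp point (between the pads) lies 167 mm ahead of it; z points along the fingers, y is the line along which they close (so a half turn about z gives the same grasp; the last joint's range is limited). The gripper opens to 93 mm and grips with 3 to 60 N. Pads are 15 mm wide; open, the fingers measure 128 mm over their backs; the gripper's body (75 mm by 188 mm) begins 65 mm behind the grasp point.
Start: joints at [-1.386, 0.13, 1.488, -0, 1.523, -0.085], TCP at [0.16, -0.578, 0.405] pointing down, gripper open.
Joint ranges: [-2.96, 2.96], [-0.89, 2.26], [0.02, 2.5], [-1.34, 4.48], [0, 2.73], [-2.66, 2.66]. Speed limits (rad/s): [2.39, 2.39, 2.79, 3.14, 3.14, 3.14].

INTERFACE

Orientations are given as a rotation vector (axis times angle).
In Python, from plant import read_state, read_camera, camera_params, robot gives the robot as it stands.
- The arm moves only by the tool carry_out, never from a script. Its argument "targets" is a list of rows, each an object of numbers: "hand": the opening in per cent of the stroke, from 0 (shut) to 100 (fully open); "x", "y", "z": the shift along the tool's x, y, z in m; "ax", "ay", "az": the turn, a rotation vector about the tool's x, y, z in rad. In form: [{"hand": .., "x": .., "y": .., "z": .., "ax": .., "ay": .., "az": ..}, ...]. A call has 1 to 8 rows; each row is the pose to reach, as a shift and turn from the pose commanded when the call began, along the tool's axes at that moment; what a row does not reach only later rows make up. A row lasts 1/8 s, in which the tool goes at most 62.5 mm and 10.7 degrees, less where a joint would pass 70% of its speed; a pose out of reach is approached as far as the arm can. A call with a gripper value outside its range is refused whole. The fingers move at their own pace and stop on an object; "newtons" is the grip in N (left out, the last holds). Time passes only in rows, so rows that repeat a pose let the fingers close. It gives the time, the measured TCP pose, the force, the opening and the grip force at its end, in the units of the state.
- read_state(): the state, without advancing time (a new reading comes with each control period).
- read_camera(name): name is "scene" or "top" or "wrist"; returns (picture, depth): 480x640x3 uint8, blue, green, red; 480x640 float32, m along the optical axis (not along the pixel's ray), 0 where there is no reading.
- camera_params(name): a dict with "fx", "fy", "cx", "cy" (pixels), "position" and "rotation" of the camera in the world. Camera axes: x right, y up, looking along -z (the intrinsics and any distortion apply to the point x, -y, -z); pixel columns grow to the right and rows downward; lengths in m; the calibration is good to about 2 mm. The wrist camera is an equidistant fisheye: a pixel r from the principal point sees the ray r / f radians off the axis. A picture is of the moment at which its call begins: read the wrist's pose just before it. camera_params takes no time and is no camera call; for the wrist camera it gives the pose at the moment of the call.
- robot.close_job(): hands the job in; it is judged then, once.
The state is a dict: "t": time; "q": joint angles; "dq": joint speeds; "joint_torque": joint torques, N m; "tool_pos": TCP position; "orientation": TCP orientation; "force": force on the tool from outside, world axes, zero at the start; "wrist_torque": the same for the moment, N m; "opening": finger opening in m; "gripper_force": force on a finger pad.
Only numpy, scipy, OpenCV 4.12 (cv2) and the standard library are available. Lean on these libraries where they do the work, as an engineer would, in place of code of your own. Each camera call takes 0.05 s, during which the arm holds its last target. There are 200 camera calls.

## Working session

There is one attempt and no reset: what is moved stays moved. The work goes in short steps, Python scripts to look and compute and a tool call to move; the robot and the scene stay as the last step left them, time stands still between calls to the robot, and variables do not carry over. Pictures are saved under pics/ and viewed, at most 10 in all, crops included, and the job is handed in when it is done.

Besides the shell and the picture viewer there is one more tool, called after "Request:" as name(argument=value, ...), one argument or row to a line, values as JSON. carry_out: Moves the arm, as the interface text tells. Its arguments: {"type":"object","properties":{"targets":{"type":"array","items":{"type":"object","properties":{"hand":{"type":"number"},"x":{"type":"number"},"y":{"type":"number"},"z":{"type":"number"},"ax":{"type":"number"},"ay":{"type":"number"},"az":{"type":"number"}}}},"newtons":{"type":"number"}},"required":["targets"]}

```bash
ls; mkdir -p pics; cat > h.py <<'E'
import numpy as np, cv2
from plant import read_state, read_camera, camera_params, robot
from scipy.spatial.transform import Rotation as R
def rot(p):
    r=np.array(p["rotation"],float)
    return r if r.shape==(3,3) else (R.from_rotvec(r).as_matrix() if r.size==3 else r)
def cloud(p,d):
    v,u=np.mgrid[0:480,0:640]
    c=np.stack([(u-p["cx"])/p["fx"]*d,-(v-p["cy"])/p["fy"]*d,-d],-1)
    return c@rot(p).T+np.array(p["position"])
E
python3 - <<'E'
from h import *
s=read_state(); print({k:np.round(v,3).tolist() for k,v in s.items()})
for n in("top","scene"):
    p=camera_params(n); print(n,p)
    im,d=read_camera(n); cv2.imwrite(f"pics/{n}0.png",im); np.save(f"{n}0.npy",d)
    print((d>0).mean())
E
```

```text
pics
{'t': 0.0, 'q': [-1.386, 0.131, 1.489, -0.0, 1.523, -0.085], 'dq': [-0.002, 0.001, 0.001, -0.002, 0.001, -0.0], 'joint_torque': [0.002, -55.983, -49.176, 0.077, 0.035, -0.0], 'tool_pos': [0.16, -0.578, 0.404], 'orientation': [-3.111, -0.422, 0.0], 'force': [-0.629, -0.023, -0.239], 'wrist_torque': [0.012, 0.061, -0.02], 'gripper_force': 0.0, 'opening': 0.093}
top {'fx': 468.87819083627016, 'fy': 468.87819083627016, 'cx': 325.41062326399555, 'cy': 242.22970821907649, 'position': array([ 0.37654516, -0.01621796,  1.10861511]), 'rotation': array([ 0.14547587, -0.15701584, -1.56411701])}
0.995849609375
scene {'fx': 474.8601601803511, 'fy': 474.8601601803511, 'cx': 321.3522891815931, 'cy': 240.63666697805672, 'position': array([0.30126505, 0.55939887, 0.68407174]), 'rotation': array([ 0.24678486, -1.12327971, -2.4507065 ])}
0.9960904947916667
```

View pics/top0.png

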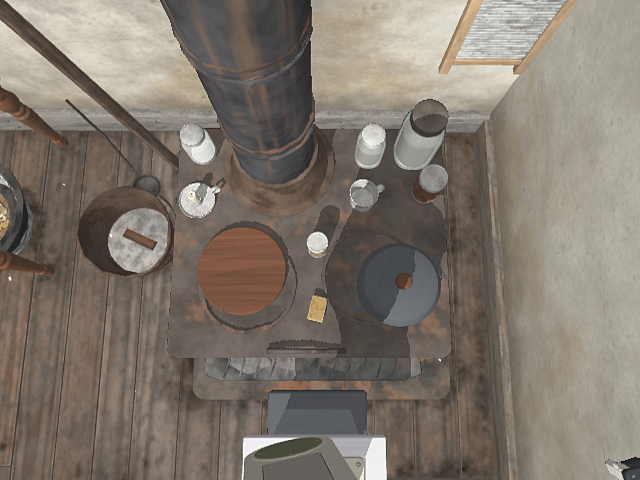

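View pics/scene0.png

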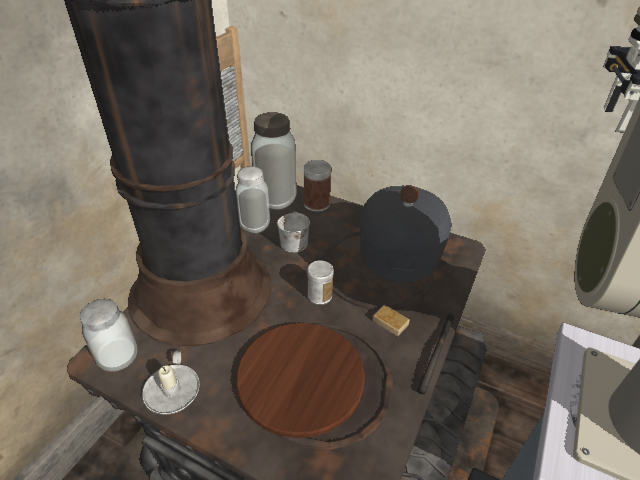

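Top view: the board is at about (243,270), lid knob (404,282), matchbox (317,308), spice tin (317,244), cup (364,194). The scene view shows the lid on the pot with its knob at (409,195). Next I'll measure them from the depth.

```bash
python3 - <<'E'
from h import *
C={}
for n in("top","scene"):
    p=camera_params(n); d=np.load(f"{n}0.npy"); im=cv2.imread(f"pics/{n}0.png"); P=cloud(p,d); C[n]=P
    hsv=cv2.cvtColor(im,cv2.COLOR_BGR2HSV); v,u=np.mgrid[0:480,0:640]
    a,b=((404,282),(243,270)) if n=="top" else ((409,195),(302,380))
    k=(np.hypot(u-a[0],v-a[1])<16)&(hsv[...,1]>100)&(P[...,2]>.14)
    print(n,"knob",k.sum(),np.median(P[k],0),P[k].min(0),P[k].max(0))
    m=(np.hypot(u-b[0],v-b[1])<75)&(hsv[...,1]>110)&(abs(P[...,2]-.016)<.006)
    n_,l,st,ce=cv2.connectedComponentsWithStats(m.astype(np.uint8)); i=1+st[1:,4].argmax(); q=P[l==i]
    (cx,cy),r=cv2.minEnclosingCircle(q[:,:2].astype(np.float32)); print("board",cx,cy,r,np.median(q[:,2]))
    kc=np.median(P[k],0)
    # lid outline
    z=P[...,2]; rr=np.hypot(P[...,0]-kc[0],P[...,1]-kc[1])
    lid=(rr<.1)&(z>.08); q=P[lid&(z<.1)]; print("rim r",lid.sum(),len(q)); 
    if len(q)>10: print("  circ",cv2.minEnclosingCircle(P[lid][:,:2].astype(np.float32)))
    lo=(rr>.094)&(rr<.122)&(z>.03)&(z<.08); q=P[lo]-kc
    print("loop pts",len(q),np.c_[np.degrees(np.arctan2(q[:,1],q[:,0])),np.hypot(q[:,0],q[:,1])*1e3,P[lo][:,2]*1e3][::max(1,len(q)//25)].round().tolist())
    for nm,c in dict(match=(317,308),tin=(317,241),cup=(360,198)).items() if n=="top" else []:
        print(nm,P[c[1],c[0]])
E
```

```text
top knob 205 [ 0.48031111 -0.17970276  0.17275251] [ 0.46625804 -0.19522308  0.16014258] [ 0.49708787 -0.16504253  0.17743568]
board 0.5241022109985352 0.17272904515266418 0.10432998836040497 0.014466807420614902
rim r 5496 58
  circ ((0.4814741015434265, -0.1816113442182541), 0.09037473052740097)
loop pts 182 [[-58.0, 104.0, 67.0], [-61.0, 106.0, 70.0], [-63.0, 109.0, 70.0], [-65.0, 106.0, 70.0], [-67.0, 105.0, 67.0], [-69.0, 110.0, 68.0], [-72.0, 108.0, 69.0], [-74.0, 106.0, 72.0], [-76.0, 104.0, 65.0], [-78.0, 111.0, 69.0], [-80.0, 106.0, 69.0], [-81.0, 111.0, 66.0], [95.0, 97.0, 63.0], [97.0, 106.0, 66.0], [98.0, 107.0, 68.0], [100.0, 105.0, 71.0], [102.0, 104.0, 69.0], [105.0, 105.0, 69.0], [106.0, 108.0, 64.0], [109.0, 100.0, 66.0], [111.0, 104.0, 69.0], [113.0, 106.0, 66.0], [116.0, 105.0, 67.0], [117.0, 106.0, 67.0], [118.0, 108.0, 68.0], [119.0, 109.0, 69.0]]
match [ 0.43483442 -0.00486728  0.01575554]
tin [ 0.58207536 -0.00481001  0.06940582]
cup [ 0.70281789 -0.10894653  0.00286215]
scene knob 133 [ 0.47319297 -0.16850435  0.16827341] [ 0.46326148 -0.18991232  0.15172324] 
[... 291 characters left out ...]
95.0, 69.0], [94.0, 96.0, 64.0], [96.0, 98.0, 67.0], [99.0, 97.0, 67.0], [101.0, 96.0, 68.0], [103.0, 97.0, 69.0], [105.0, 96.0, 69.0], [107.0, 95.0, 69.0], [114.0, 95.0, 71.0], [97.0, 97.0, 64.0], [99.0, 97.0, 65.0], [101.0, 96.0, 65.0], [103.0, 96.0, 66.0], [105.0, 97.0, 68.0], [107.0, 96.0, 68.0], [109.0, 97.0, 69.0], [115.0, 96.0, 69.0], [117.0, 95.0, 68.0], [120.0, 95.0, 68.0], [100.0, 98.0, 64.0], [102.0, 96.0, 63.0], [104.0, 94.0, 62.0], [106.0, 98.0, 67.0], [109.0, 96.0, 66.0], [111.0, 97.0, 67.0], [113.0, 97.0, 67.0], [115.0, 96.0, 66.0], [117.0, 98.0, 68.0], [120.0, 96.0, 66.0], [110.0, 97.0, 64.0], [112.0, 95.0, 63.0], [114.0, 95.0, 63.0], [116.0, 98.0, 66.0], [118.0, 98.0, 66.0]]
```

```bash
cat >> h.py <<'E'
def delta(grasp,yaw_y=None,tilt=0):
    """tool-frame shift & turn that put the grasp point at `grasp`; tool y at heading yaw_y, tool down"""
    s=read_state(); Q=R.from_rotvec(s["orientation"])
    if yaw_y is None: T=Q
    else:
        y=np.array([np.cos(yaw_y),np.sin(yaw_y),0]); z=np.array([0,0,-1.]); T=R.from_matrix(np.c_[np.cross(y,z),y,z])
        if tilt: T=T*R.from_rotvec([tilt,0,0])
    t=np.array(grasp)-.167*T.as_matrix()[:,2]
    print("t",round(s["t"],2),"shift",Q.inv().apply(t-s["tool_pos"]).round(4),"turn",(Q.inv()*T).as_rotvec().round(3),"grasp now",(s["tool_pos"]+.167*Q.as_matrix()[:,2]).round(4))
E
python3 - <<'E'
from h import *
print(R.from_rotvec(read_state()["orientation"]).as_matrix().round(3))
delta([.481,-.180,.245],-1.30)
P=cloud(camera_params("top"),np.load("top0.npy")).reshape(-1,3)
for z0,z1 in((.03,.12),(.12,.2),(.2,.4),(.4,.6)):
    m=(P[:,2]>z0)&(P[:,2]<z1)&(abs(P[:,1]-.1)<.2)&(P[:,0]>.6)&(P[:,0]<.95); print(z0,m.sum(),P[m].min(0) if m.any() else "")
E
```

```text
[[ 0.964  0.267 -0.   ]
 [ 0.267 -0.964  0.002]
 [ 0.    -0.002 -1.   ]]
t 0.1 shift [ 0.4156 -0.2981 -0.0076] turn [-0.002 -0.    -0.001] grasp now [ 0.1599 -0.5778  0.2368]
0.03 3685 [ 0.60002319 -0.0999978   0.03003728]
0.12 982 [0.70033753 0.00511388 0.12000578]
0.2 3829 [ 0.69818055 -0.00076681  0.20000939]
0.4 8224 [ 0.69693355 -0.00199884  0.40001648]
```

Request:
carry_out(
  targets=[
    {"x": 0.416, "y": -0.298, "z": -0.008, "hand": 100},
    {"x": 0.416, "y": -0.298, "z": -0.008, "hand": 100},
    {"x": 0.416, "y": -0.298, "z": -0.008, "hand": 100},
    {"x": 0.416, "y": -0.298, "z": -0.008, "hand": 100},
    {"x": 0.416, "y": -0.298, "z": -0.008, "hand": 100},
    {"x": 0.416, "y": -0.298, "z": -0.008, "hand": 100},
    {"x": 0.416, "y": -0.298, "z": -0.008, "hand": 100},
    {"x": 0.416, "y": -0.298, "z": -0.008, "hand": 100},
  ],
)

```text
schema error: expected keys hand, x, y, z, ax, ay, az
```

```bash
python3 - <<'E'
from h import *
delta([.4805,-.180,.168],-1.30)
E
```

```text
t 0.1 shift [ 0.4151 -0.2981  0.0694] turn [-0.002 -0.    -0.001] grasp now [ 0.1599 -0.5778  0.2368]
```

Request:
carry_out(
  targets=[
    {"x": 0.416, "y": -0.298, "z": -0.008, "hand": 100, "ax": 0, "ay": 0, "az": 0},
    {"x": 0.416, "y": -0.298, "z": -0.008, "hand": 100, "ax": 0, "ay": 0, "az": 0},
    {"x": 0.416, "y": -0.298, "z": -0.008, "hand": 100, "ax": 0, "ay": 0, "az": 0},
    {"x": 0.416, "y": -0.298, "z": -0.008, "hand": 100, "ax": 0, "ay": 0, "az": 0},
    {"x": 0.416, "y": -0.298, "z": -0.008, "hand": 100, "ax": 0, "ay": 0, "az": 0},
    {"x": 0.416, "y": -0.298, "z": -0.008, "hand": 100, "ax": 0, "ay": 0, "az": 0},
    {"x": 0.416, "y": -0.298, "z": -0.008, "hand": 100, "ax": 0, "ay": 0, "az": 0},
    {"x": 0.416, "y": -0.298, "z": -0.008, "hand": 100, "ax": 0, "ay": 0, "az": 0},
  ],
)

```text
t: 1.1
tool_pos: [0.4749, -0.1875, 0.4124]
orientation: [3.113, 0.422, -0.0]
force: [1.0, -0.9, -0.4]
opening: 0.093
gripper_force: 0.0
```

```bash
python3 - <<'E'
from h import *
delta([.4805,-.180,.168],-1.30)
E
```

```text
t 1.1 shift [ 0.0074 -0.0057  0.0774] turn [ 0.     0.    -0.001] grasp now [ 0.4749 -0.1875  0.2454]
```

Request:
carry_out(
  newtons=20,
  targets=[
    {"x": 0.007, "y": -0.006, "z": 0.0, "hand": 100, "ax": 0, "ay": 0, "az": 0},
    {"x": 0.007, "y": -0.006, "z": 0.03, "hand": 100, "ax": 0, "ay": 0, "az": 0},
    {"x": 0.007, "y": -0.006, "z": 0.055, "hand": 100, "ax": 0, "ay": 0, "az": 0},
    {"x": 0.007, "y": -0.006, "z": 0.07, "hand": 100, "ax": 0, "ay": 0, "az": 0},
    {"x": 0.007, "y": -0.006, "z": 0.077, "hand": 100, "ax": 0, "ay": 0, "az": 0},
    {"x": 0.007, "y": -0.006, "z": 0.077, "hand": 100, "ax": 0, "ay": 0, "az": 0},
  ],
)

```text
t: 1.85
tool_pos: [0.4791, -0.1821, 0.3356]
orientation: [-3.113, -0.422, 0.0]
force: [-0.0, 0.4, 0.1]
opening: 0.0927
gripper_force: 0.0
```

```bash
python3 - <<'E'
from h import *
delta([.4805,-.180,.168],-1.30)
p=camera_params("wrist"); print(p)
im,d=read_camera("wrist"); cv2.imwrite("pics/w1.png",im)
im,d=read_camera("scene"); cv2.imwrite("pics/s1.png",cv2.resize(im[120:320,290:550],None,fx=2.5,fy=2.5))
E
```

```text
t 1.85 shift [ 0.0019 -0.0016  0.0006] turn [-0.     0.    -0.002] grasp now [ 0.479  -0.1821  0.1686]
{'fx': 371.64829954431775, 'fy': 371.64829954431775, 'cx': 314.3584145907533, 'cy': 239.7496795589495, 'position': array([ 0.5447263 , -0.16367963,  0.31467865]), 'rotation': array([-0.21656364,  0.16486002, -1.29448913])}
```

View pics/s1.png

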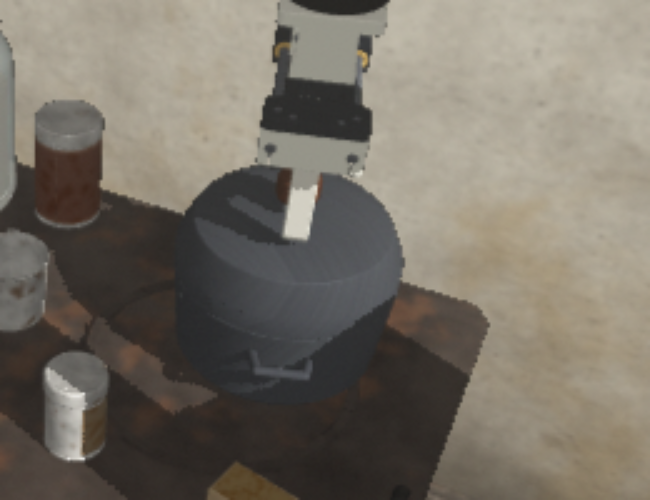

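View pics/w1.png

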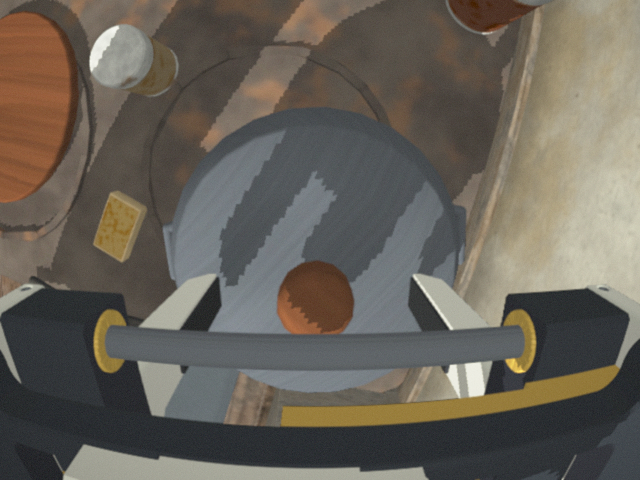

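The scene view shows the near finger in front of the knob. In the wrist view the knob at (316,298) is centred between the fingertips (215,290) and (415,290). I'll close on it and lift.

Request:
carry_out(
  newtons=25,
  targets=[
    {"x": 0.002, "y": -0.001, "z": 0.001, "hand": 0, "ax": 0, "ay": 0, "az": 0},
    {"x": 0.002, "y": -0.001, "z": 0.001, "hand": 0, "ax": 0, "ay": 0, "az": 0},
    {"x": 0.002, "y": -0.001, "z": 0.001, "hand": 0, "ax": 0, "ay": 0, "az": 0},
    {"x": 0.002, "y": -0.001, "z": 0.001, "hand": 0, "ax": 0, "ay": 0, "az": 0},
    {"x": 0.002, "y": -0.001, "z": 0.001, "hand": 0, "ax": 0, "ay": 0, "az": 0},
    {"x": 0.002, "y": -0.001, "z": 0.001, "hand": 0, "ax": 0, "ay": 0, "az": 0},
    {"x": 0.002, "y": -0.001, "z": 0.001, "hand": 0, "ax": 0, "ay": 0, "az": 0},
    {"x": 0.002, "y": -0.001, "z": 0.001, "hand": 0, "ax": 0, "ay": 0, "az": 0},
  ],
)

```text
t: 2.95
tool_pos: [0.4809, -0.1803, 0.3346]
orientation: [3.113, 0.422, 0.0]
force: [0.9, -1.1, -0.4]
opening: 0.0332
gripper_force: 25.0
```

Request:
carry_out(
  targets=[
    {"x": 0, "y": 0, "z": -0.005, "hand": 0, "ax": 0, "ay": 0, "az": 0},
    {"x": 0, "y": 0, "z": -0.015, "hand": 0, "ax": 0, "ay": 0, "az": 0},
    {"x": 0, "y": 0, "z": -0.03, "hand": 0, "ax": 0, "ay": 0, "az": 0},
    {"x": 0, "y": 0, "z": -0.05, "hand": 0, "ax": 0, "ay": 0, "az": 0},
    {"x": 0, "y": 0, "z": -0.07, "hand": 0, "ax": 0, "ay": 0, "az": 0},
    {"x": 0, "y": 0, "z": -0.088, "hand": 0, "ax": 0, "ay": 0, "az": 0},
    {"x": 0, "y": 0, "z": -0.097, "hand": 0, "ax": 0, "ay": 0, "az": 0},
    {"x": 0, "y": 0, "z": -0.1, "hand": 0, "ax": 0, "ay": 0, "az": 0},
  ],
)

```text
t: 3.95
tool_pos: [0.481, -0.1803, 0.4352]
orientation: [3.113, 0.422, 0.001]
force: [-0.3, -0.3, -3.4]
opening: 0.033
gripper_force: 25.0
```

```bash
python3 - <<'E'
from h import *
delta([.523,.174,.263],-1.30)
print(read_state()["opening"],read_state()["force"])
im,d=read_camera("scene"); cv2.imwrite("pics/s2.png",im)
E
```

```text
t 3.95 shift [ 0.1349 -0.3302  0.0051] turn [ 0.    -0.001 -0.001] grasp now [ 0.4811 -0.1803  0.2682]
0.03296478988995702 [-0.33552875 -0.29977599 -3.41421282]
```

View pics/s2.png

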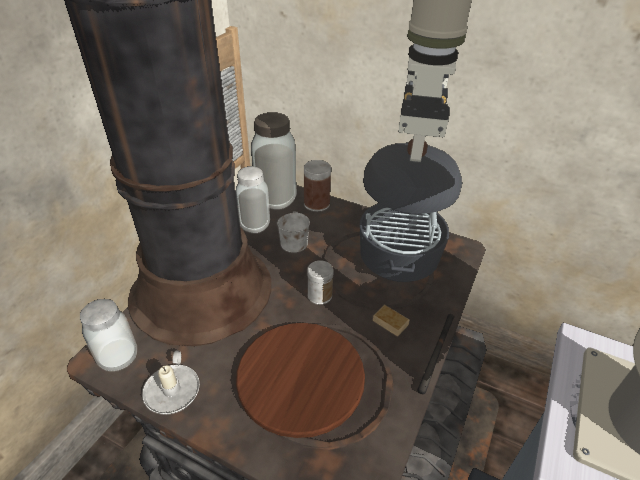

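The lid is in the fingers at (412,178) with the rack exposed at (405,230). The lid may be tilted, so I'll measure it.

```bash
python3 - <<'E'
from h import *
im,d=read_camera("scene"); P=cloud(camera_params("scene"),d)
g=np.array([.481,-.1803,.268])
m=(np.hypot(P[...,0]-g[0],P[...,1]-g[1])<.11)&(P[...,2]>.135)&(P[...,2]<.262)
q=P[m]; print(len(q),q.min(0),q.max(0))
# sphere of lid edge: pixelwise extreme in image -> print depth map coarse of z
v,u=np.where(m); print(u.min(),u.max(),v.min(),v.max())
for r in range(v.min(),v.max()+1,6):
    c=u[v==r]; print(r,[tuple((P[r,k]*1e3).round().astype(int).tolist()) for k in np.linspace(c.min()+1,c.max()-1,5).astype(int)])
E
```

```text
5387 [ 0.38945754 -0.2578701   0.18413866] [ 0.56808339 -0.08784396  0.26198596]
363 462 143 213
143 [(530, -232, 231), (526, -232, 233), (523, -235, 232), (520, -237, 232), (516, -237, 233)]
149 [(552, -194, 231), (525, -192, 240), (491, -168, 262), (467, -170, 267), (456, -247, 232)]
155 [(554, -169, 231), (521, -172, 239), (480, -147, 264), (461, -204, 239), (432, -230, 234)]
161 [(557, -159, 223), (515, -152, 239), (482, -169, 239), (449, -187, 240), (418, -220, 231)]
167 [(562, -154, 211), (513, -132, 238), (477, -150, 239), (442, -170, 239), (408, -204, 230)]
173 [(558, -140, 207), (509, -121, 233), (469, -131, 240), (434, -151, 239), (401, -193, 226)]
179 [(557, -136, 197), (502, -106, 232), (465, -120, 235), (429, -142, 234), (396, -188, 217)]
185 [(550, -125, 192), (500, -101, 223), (460, -108, 231), (424, -129, 231), (392, -181, 210)]
191 [(538, -111, 192), (493, -97, 215), (455, -101, 225), (421, -124, 223), (391, -174, 202)]
197 [(524, -102, 189), (484, -94, 208), (450, -100, 216), (418, -119, 214), (391, -169, 192)]
203 [(506, -94, 187), (475, -90, 201), (445, -96, 207), (418, -112, 206), (394, -151, 189)]
209 [(480, -90, 186), (460, -92, 192), (441, -99, 194), (423, -111, 192), (406, -130, 186)]
```

The dome's flat top is at z = 0.239-0.240 all across, so the lid hangs level. Moving it over the board.

Request:
carry_out(
  newtons=30,
  targets=[
    {"x": 0.006, "y": -0.015, "z": 0, "hand": 0, "ax": 0, "ay": 0, "az": 0},
    {"x": 0.02, "y": -0.05, "z": 0, "hand": 0, "ax": 0, "ay": 0, "az": 0},
    {"x": 0.041, "y": -0.1, "z": 0, "hand": 0, "ax": 0, "ay": 0, "az": 0},
    {"x": 0.061, "y": -0.15, "z": 0, "hand": 0, "ax": 0, "ay": 0, "az": 0},
    {"x": 0.082, "y": -0.2, "z": 0, "hand": 0, "ax": 0, "ay": 0, "az": 0},
    {"x": 0.102, "y": -0.25, "z": 0, "hand": 0, "ax": 0, "ay": 0, "az": 0},
    {"x": 0.12, "y": -0.295, "z": 0, "hand": 0, "ax": 0, "ay": 0, "az": 0},
    {"x": 0.131, "y": -0.32, "z": 0, "hand": 0, "ax": 0, "ay": 0, "az": 0},
  ],
)

```text
t: 5.05
tool_pos: [0.521, 0.1665, 0.4337]
orientation: [-3.112, -0.426, 0.002]
force: [-0.1, -0.1, -3.4]
opening: 0.033
gripper_force: 30.0
```

```bash
python3 - <<'E'
from h import *
delta([.523,.174,.102],-1.30)
E
```

```text
t 5.05 shift [ 0.0042 -0.0065  0.1647] turn [-0.001  0.001  0.002] grasp now [0.5207 0.1666 0.2667]
```

Request:
carry_out(
  targets=[
    {"x": 0.003, "y": -0.006, "z": 0.01, "hand": 0, "ax": 0, "ay": 0, "az": 0},
    {"x": 0.003, "y": -0.006, "z": 0.035, "hand": 0, "ax": 0, "ay": 0, "az": 0},
    {"x": 0.003, "y": -0.006, "z": 0.065, "hand": 0, "ax": 0, "ay": 0, "az": 0},
    {"x": 0.003, "y": -0.006, "z": 0.095, "hand": 0, "ax": 0, "ay": 0, "az": 0},
    {"x": 0.003, "y": -0.006, "z": 0.12, "hand": 0, "ax": 0, "ay": 0, "az": 0},
    {"x": 0.003, "y": -0.006, "z": 0.14, "hand": 0, "ax": 0, "ay": 0, "az": 0},
    {"x": 0.003, "y": -0.006, "z": 0.15, "hand": 0, "ax": 0, "ay": 0, "az": 0},
    {"x": 0.003, "y": -0.006, "z": 0.155, "hand": 0, "ax": 0, "ay": 0, "az": 0},
  ],
)

```text
t: 6.05
tool_pos: [0.5231, 0.1696, 0.2792]
orientation: [3.113, 0.422, -0.0]
force: [0.5, -0.5, -3.2]
opening: 0.0332
gripper_force: 30.0
```

Request:
carry_out(
  targets=[
    {"x": 0, "y": 0, "z": 0.002, "hand": 0, "ax": 0, "ay": 0, "az": 0},
    {"x": 0, "y": 0, "z": 0.004, "hand": 0, "ax": 0, "ay": 0, "az": 0},
    {"x": 0, "y": 0, "z": 0.006, "hand": 0, "ax": 0, "ay": 0, "az": 0},
    {"x": 0, "y": 0, "z": 0.008, "hand": 0, "ax": 0, "ay": 0, "az": 0},
    {"x": 0, "y": 0, "z": 0.008, "hand": 0, "ax": 0, "ay": 0, "az": 0},
  ],
)

```text
t: 6.68
tool_pos: [0.5231, 0.1697, 0.2714]
orientation: [3.113, 0.422, -0.0]
force: [-0.9, -0.2, -4.0]
opening: 0.0326
gripper_force: 30.0
```

```bash
python3 - <<'E'
from h import *
delta([.523,.174,.100],-1.30)
E
```

```text
t 6.67 shift [ 0.0011 -0.0042  0.0044] turn [-0.     0.    -0.001] grasp now [0.523  0.1697 0.1044]
```

Request:
carry_out(
  targets=[
    {"x": 0, "y": -0.004, "z": 0.001, "hand": 0, "ax": 0, "ay": 0, "az": 0},
    {"x": 0, "y": -0.004, "z": 0.002, "hand": 0, "ax": 0, "ay": 0, "az": 0},
    {"x": 0, "y": -0.004, "z": 0.003, "hand": 0, "ax": 0, "ay": 0, "az": 0},
    {"x": 0, "y": -0.004, "z": 0.004, "hand": 0, "ax": 0, "ay": 0, "az": 0},
    {"x": 0, "y": -0.004, "z": 0.004, "hand": 0, "ax": 0, "ay": 0, "az": 0},
  ],
)

```text
t: 7.3
tool_pos: [0.522, 0.1735, 0.2674]
orientation: [3.113, 0.422, -0.0]
force: [-0.2, -0.6, -3.7]
opening: 0.0326
gripper_force: 30.0
```

Request:
carry_out(
  targets=[
    {"x": 0, "y": 0, "z": 0.001, "hand": 0, "ax": 0, "ay": 0, "az": 0},
    {"x": 0, "y": 0, "z": 0.002, "hand": 0, "ax": 0, "ay": 0, "az": 0},
    {"x": 0, "y": 0, "z": 0.002, "hand": 0, "ax": 0, "ay": 0, "az": 0},
  ],
)

```text
t: 7.68
tool_pos: [0.522, 0.1735, 0.2654]
orientation: [-3.113, -0.422, 0.0]
force: [0.1, 0.2, -4.6]
opening: 0.033
gripper_force: 30.0
```

Request:
carry_out(
  targets=[
    {"x": 0, "y": 0, "z": 0.001, "hand": 0, "ax": 0, "ay": 0, "az": 0},
    {"x": 0, "y": 0, "z": 0.0015, "hand": 0, "ax": 0, "ay": 0, "az": 0},
    {"x": 0, "y": 0, "z": 0.0015, "hand": 0, "ax": 0, "ay": 0, "az": 0},
  ],
)

```text
t: 8.05
tool_pos: [0.5222, 0.1736, 0.2651]
orientation: [-3.113, -0.422, -0.001]
force: [-3.6, -1.1, 4.8]
opening: 0.0328
gripper_force: 30.0
```

```bash
python3 - <<'E'
from h import *
im,d=read_camera("scene"); P=cloud(camera_params("scene"),d)
m=(np.hypot(P[...,0]-.522,P[...,1]-.1735)<.055)&(P[...,2]>.06)&(P[...,2]<.078)
print(m.sum(),np.percentile(P[m][:,2],[5,50,95]))
q=P[m]; q=q[abs(q[:,2]-np.median(q[:,2]))<.003]; print(np.linalg.lstsq(np.c_[q[:,:2],np.ones(len(q))],q[:,2],rcond=None)[0])
for y in (.10,.25): 
    b=(abs(P[...,0]-.5)<.15)&(abs(np.hypot(P[...,0]-.523,P[...,1]-.174)-.1)<.003)&(abs(P[...,2])<.03); 
print("board z",np.median(P[b][:,2]))
E
```

```text
1533 [0.06809    0.07006351 0.07183285]
[-9.08385940e-05  1.56230272e-03  6.98077552e-02]
board z 0.015180296395893023
```

The board is carrying the lid (force +4.8 N) and the lid is level. Release it.

Request:
carry_out(
  targets=[
    {"x": 0, "y": 0, "z": -0.0005, "hand": 100, "ax": 0, "ay": 0, "az": 0},
    {"x": 0, "y": 0, "z": -0.0005, "hand": 100, "ax": 0, "ay": 0, "az": 0},
    {"x": 0, "y": 0, "z": -0.0005, "hand": 100, "ax": 0, "ay": 0, "az": 0},
    {"x": 0, "y": 0, "z": -0.0005, "hand": 100, "ax": 0, "ay": 0, "az": 0},
    {"x": 0, "y": 0, "z": -0.0005, "hand": 100, "ax": 0, "ay": 0, "az": 0},
    {"x": 0, "y": 0, "z": -0.0005, "hand": 100, "ax": 0, "ay": 0, "az": 0},
  ],
)

```text
t: 8.85
tool_pos: [0.5221, 0.1736, 0.2645]
orientation: [3.113, 0.422, -0.0]
force: [0.7, 0.5, -0.6]
opening: 0.0885
gripper_force: 0.0
```

Request:
carry_out(
  targets=[
    {"x": 0, "y": 0, "z": -0.02, "hand": 100, "ax": 0, "ay": 0, "az": 0},
    {"x": 0, "y": 0, "z": -0.06, "hand": 100, "ax": 0, "ay": 0, "az": 0},
    {"x": 0, "y": 0, "z": -0.11, "hand": 100, "ax": 0, "ay": 0, "az": 0},
    {"x": 0, "y": 0, "z": -0.15, "hand": 100, "ax": 0, "ay": 0, "az": 0},
    {"x": 0, "y": 0, "z": -0.15, "hand": 100, "ax": 0, "ay": 0, "az": 0},
  ],
)

```text
t: 9.48
tool_pos: [0.523, 0.1738, 0.4193]
orientation: [-3.112, -0.422, -0.012]
force: [0.5, 0.3, -0.5]
opening: 0.0933
gripper_force: 0.0
```

```bash
python3 - <<'E'
from h import *
delta([.431,-.197,.22],.327)
for n in("top","scene"):
    im,d=read_camera(n); P=cloud(camera_params(n),d); cv2.imwrite(f"pics/{n}3.png",im)
    m=(abs(P[...,2]-.070)<.004)&(np.hypot(P[...,0]-.52,P[...,1]-.17)<.1); q=P[m]
    print(n,"lid top",np.median(q[:,2]),cv2.minEnclosingCircle(q[:,:2].astype(np.float32)))
    e=P-[.481,-.18,0]; c,s=np.cos(.327),np.sin(.327)
    a=e[...,0]*c+e[...,1]*s; b=-e[...,0]*s+e[...,1]*c
    h=(np.hypot(a,b)<.1)&(P[...,2]>.11)&(P[...,2]<.13); q=P[h]
    if h.sum()>5:
        (x0,y0),(w,hh),an=cv2.minAreaRect(q[:,:2].astype(np.float32)); print("handle",h.sum(),(x0,y0),w,hh,an,np.median(q,0),np.percentile(q[:,2],[5,95]))
        ev=np.linalg.svd(q[:,:2]-q[:,:2].mean(0),full_matrices=False)[2][0]; print("bar heading",np.arctan2(ev[1],ev[0])%np.pi-np.pi/2)
E
```

```text
t 9.47 shift [-0.1877  0.3328  0.0309] turn [ 0.007 -0.006 -1.628] grasp now [0.5243 0.1741 0.2523]
top lid top 0.06895918617967678 ((0.5205339193344116, 0.17540796101093292), 0.06899912655353546)
handle 182 (0.43155044317245483, -0.19870030879974365) 0.011805206537246704 0.07032980769872665 18.16245460510254 [ 0.43156348 -0.19751747  0.1185269 ] [0.11430369 0.12109886]
bar heading 0.3319967622470321
scene lid top 0.06965103537759987 ((0.5224111676216125, 0.1784774363040924), 0.06976816058158875)
handle 143 (0.42936813831329346, -0.19432343542575836) 0.011684179306030273 0.06620890647172928 17.49343490600586 [ 0.4277847  -0.19011089  0.11886213] [0.11404327 0.12114307]
bar heading 0.3388933465456989
```

View pics/top3.png

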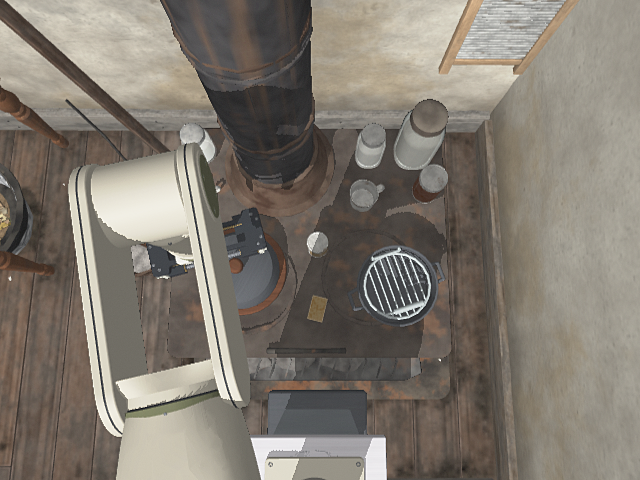

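The top view shows the lid on the board at (255,275) and the rack in the pot at (398,285), its handle bar at the front near (408,312). Moving over the handle with the turn.

Request:
carry_out(
  targets=[
    {"x": -0.188, "y": 0.333, "z": 0.02, "hand": 100, "ax": 0, "ay": 0, "az": -1.628},
    {"x": -0.188, "y": 0.333, "z": 0.02, "hand": 100, "ax": 0, "ay": 0, "az": -1.628},
    {"x": -0.188, "y": 0.333, "z": 0.02, "hand": 100, "ax": 0, "ay": 0, "az": -1.628},
    {"x": -0.188, "y": 0.333, "z": 0.02, "hand": 100, "ax": 0, "ay": 0, "az": -1.628},
    {"x": -0.188, "y": 0.333, "z": 0.02, "hand": 100, "ax": 0, "ay": 0, "az": -1.628},
    {"x": -0.188, "y": 0.333, "z": 0.02, "hand": 100, "ax": 0, "ay": 0, "az": -1.628},
    {"x": -0.188, "y": 0.333, "z": 0.02, "hand": 100, "ax": 0, "ay": 0, "az": -1.628},
    {"x": -0.188, "y": 0.333, "z": 0.02, "hand": 100, "ax": 0, "ay": 0, "az": -1.628},
  ],
)

```text
t: 10.58
tool_pos: [0.4281, -0.1999, 0.3921]
orientation: [-2.159, -2.277, 0.002]
force: [0.7, 1.0, 0.5]
opening: 0.0936
gripper_force: 0.0
```

```bash
python3 - <<'E'
from h import *
delta([.4305,-.1965,.19],.327)
E
```

```text
t 10.57 shift [0.0032 0.0027 0.035 ] turn [-0.003 -0.002 -0.274] grasp now [ 0.4275 -0.1997  0.2251]
```

Request:
carry_out(
  targets=[
    {"x": 0.003, "y": 0.003, "z": 0.035, "hand": 100, "ax": 0, "ay": 0, "az": -0.274},
    {"x": 0.003, "y": 0.003, "z": 0.035, "hand": 100, "ax": 0, "ay": 0, "az": -0.274},
    {"x": 0.003, "y": 0.003, "z": 0.035, "hand": 100, "ax": 0, "ay": 0, "az": -0.274},
    {"x": 0.003, "y": 0.003, "z": 0.035, "hand": 100, "ax": 0, "ay": 0, "az": -0.274},
  ],
)

```text
t: 11.08
tool_pos: [0.4324, -0.1943, 0.359]
orientation: [-1.834, -2.549, 0.0]
force: [-0.2, 0.4, 0.2]
opening: 0.0932
gripper_force: 0.0
```

```bash
python3 - <<'E'
from h import *
delta([.4305,-.1965,.121],.327)
E
```

```text
t 11.07 shift [-0.0016 -0.0024  0.071 ] turn [-0.001 -0.001 -0.004] grasp now [ 0.4322 -0.1942  0.192 ]
```

Request:
carry_out(
  newtons=15,
  targets=[
    {"x": -0.002, "y": -0.002, "z": 0.02, "hand": 100, "ax": 0, "ay": 0, "az": 0},
    {"x": -0.002, "y": -0.002, "z": 0.045, "hand": 100, "ax": 0, "ay": 0, "az": 0},
    {"x": -0.002, "y": -0.002, "z": 0.064, "hand": 100, "ax": 0, "ay": 0, "az": 0},
    {"x": -0.002, "y": -0.002, "z": 0.071, "hand": 100, "ax": 0, "ay": 0, "az": 0},
    {"x": -0.002, "y": -0.002, "z": 0.071, "hand": 100, "ax": 0, "ay": 0, "az": 0},
  ],
)

```text
t: 11.7
tool_pos: [0.4312, -0.1969, 0.2886]
orientation: [-1.833, -2.551, 0.0]
force: [0.3, -0.7, -0.8]
opening: 0.0927
gripper_force: 0.0
```

Request:
carry_out(
  newtons=15,
  targets=[
    {"x": 0, "y": 0, "z": 0, "hand": 0, "ax": 0, "ay": 0, "az": 0},
    {"x": 0, "y": 0, "z": 0, "hand": 0, "ax": 0, "ay": 0, "az": 0},
    {"x": 0, "y": 0, "z": 0, "hand": 0, "ax": 0, "ay": 0, "az": 0},
    {"x": 0, "y": 0, "z": 0, "hand": 0, "ax": 0, "ay": 0, "az": 0},
    {"x": 0, "y": 0, "z": 0, "hand": 0, "ax": 0, "ay": 0, "az": 0},
    {"x": 0, "y": 0, "z": 0, "hand": 0, "ax": 0, "ay": 0, "az": 0},
    {"x": 0, "y": 0, "z": 0, "hand": 0, "ax": 0, "ay": 0, "az": 0},
    {"x": 0, "y": 0, "z": 0, "hand": 0, "ax": 0, "ay": 0, "az": 0},
  ],
)

```text
t: 12.7
tool_pos: [0.4312, -0.1969, 0.2885]
orientation: [-1.832, -2.552, 0.0]
force: [-0.4, -0.2, -0.1]
opening: 0.0176
gripper_force: 0.0
```

```bash
python3 - <<'E'
from h import *
delta([.4305,-.1965,.121],.327)
print(read_state()["opening"])
Q=R.from_rotvec(read_state()["orientation"]); u=np.array([np.cos(.327),np.sin(.327),0])
h0=np.array([-.125,.038])
for a in np.radians([0,6,12,18,24,30,36,42,50]):
    p=np.array([-.125*np.cos(a)+.038*np.sin(a),.125*np.sin(a)+.038*np.cos(a)])-h0
    print(round(np.degrees(a)),Q.inv().apply(u*p[0]+[0,0,p[1]]).round(4))
im,d=read_camera("scene"); cv2.imwrite("pics/s4.png",cv2.resize(im[120:320,290:550],None,fx=2.5,fy=2.5))
E
```

```text
t 12.7 shift [ 0.0006 -0.0005  0.0005] turn [-0.    -0.    -0.002] grasp now [ 0.4312 -0.1969  0.1215]
0.017592050955727974
0 [0. 0. 0.]
6 [ 0.      0.0047 -0.0129]
12 [ 0.      0.0106 -0.0252]
18 [ 0.      0.0179 -0.0368]
24 [ 0.      0.0263 -0.0476]
30 [ 0.0001  0.0357 -0.0574]
36 [ 0.0001  0.0462 -0.0662]
42 [ 0.0001  0.0575 -0.0739]
50 [ 0.0001  0.0738 -0.0822]
```

View pics/s4.png

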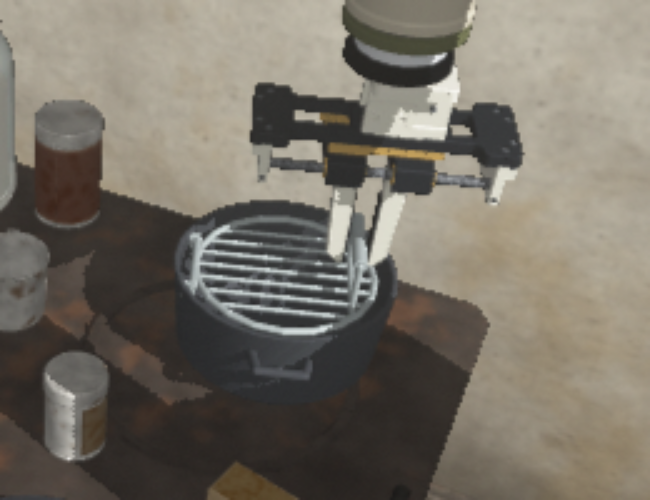

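The fingers, at (340,250) and (380,250), straddle the handle bar at (358,250) and are still closing (17.6 mm open). I'll finish closing.

Request:
carry_out(
  newtons=15,
  targets=[
    {"x": 0, "y": 0, "z": 0, "hand": 0, "ax": 0, "ay": 0, "az": 0},
    {"x": 0, "y": 0, "z": 0, "hand": 0, "ax": 0, "ay": 0, "az": 0},
    {"x": 0, "y": 0, "z": 0, "hand": 0, "ax": 0, "ay": 0, "az": 0},
  ],
)

```text
t: 13.12
tool_pos: [0.4306, -0.1972, 0.2884]
orientation: [-1.831, -2.55, 0.003]
force: [-6.2, -1.1, 2.9]
opening: 0.0113
gripper_force: 15.0
```

Request:
carry_out(
  targets=[
    {"x": 0, "y": 0.002, "z": -0.006, "hand": 0, "ax": 0, "ay": 0, "az": 0},
    {"x": 0, "y": 0.005, "z": -0.013, "hand": 0, "ax": 0, "ay": 0, "az": 0},
    {"x": 0, "y": 0.008, "z": -0.019, "hand": 0, "ax": 0, "ay": 0, "az": 0},
    {"x": 0, "y": 0.011, "z": -0.025, "hand": 0, "ax": 0, "ay": 0, "az": 0},
    {"x": 0, "y": 0.014, "z": -0.031, "hand": 0, "ax": 0, "ay": 0, "az": 0},
    {"x": 0, "y": 0.018, "z": -0.037, "hand": 0, "ax": 0, "ay": 0, "az": 0},
    {"x": 0, "y": 0.022, "z": -0.042, "hand": 0, "ax": 0, "ay": 0, "az": 0},
    {"x": 0, "y": 0.026, "z": -0.048, "hand": 0, "ax": 0, "ay": 0, "az": 0},
  ],
)

```text
t: 14.12
tool_pos: [0.4545, -0.1891, 0.3364]
orientation: [-1.831, -2.548, 0.006]
force: [-10.2, -2.4, 5.2]
opening: 0.0114
gripper_force: 15.0
```

```bash
python3 - <<'E'
from h import *
delta([.4312+.0738*.947,-.1969+.0738*.321,.1215+.0822],.327)
s=read_state(); print(s["force"],s["opening"],s["gripper_force"])
E
```

```text
t 14.12 shift [ 0.0003  0.049  -0.0345] turn [-0.005 -0.001 -0.002] grasp now [ 0.4537 -0.1893  0.1694]
[-10.2140658   -2.37708382   5.18480555] 0.011420625371421614 14.9998439848423
```

Request:
carry_out(
  targets=[
    {"x": 0, "y": 0.004, "z": -0.005, "hand": 0, "ax": 0, "ay": 0, "az": 0},
    {"x": 0, "y": 0.009, "z": -0.01, "hand": 0, "ax": 0, "ay": 0, "az": 0},
    {"x": 0, "y": 0.014, "z": -0.014, "hand": 0, "ax": 0, "ay": 0, "az": 0},
    {"x": 0, "y": 0.019, "z": -0.018, "hand": 0, "ax": 0, "ay": 0, "az": 0},
    {"x": 0, "y": 0.025, "z": -0.022, "hand": 0, "ax": 0, "ay": 0, "az": 0},
    {"x": 0, "y": 0.031, "z": -0.026, "hand": 0, "ax": 0, "ay": 0, "az": 0},
    {"x": 0, "y": 0.039, "z": -0.03, "hand": 0, "ax": 0, "ay": 0, "az": 0},
    {"x": 0, "y": 0.047, "z": -0.034, "hand": 0, "ax": 0, "ay": 0, "az": 0},
  ],
)

```text
t: 15.12
tool_pos: [0.5002, -0.1738, 0.3715]
orientation: [-1.833, -2.552, 0.002]
force: [-3.4, 0.4, 1.5]
opening: 0.0111
gripper_force: 15.0
```

Request:
carry_out(
  targets=[
    {"x": 0, "y": 0, "z": 0, "hand": 0, "ax": 0, "ay": 0, "az": 0},
    {"x": 0, "y": 0, "z": 0, "hand": 0, "ax": 0, "ay": 0, "az": 0},
    {"x": 0, "y": 0, "z": 0, "hand": 0, "ax": 0, "ay": 0, "az": 0},
    {"x": 0, "y": 0, "z": 0, "hand": 0, "ax": 0, "ay": 0, "az": 0},
  ],
)

```text
t: 15.62
tool_pos: [0.5001, -0.1738, 0.3714]
orientation: [1.832, 2.552, -0.001]
force: [-4.7, -0.2, 7.9]
opening: 0.0116
gripper_force: 15.0
```

```bash
python3 - <<'E'
from h import *
s=read_state(); delta([.4312+.0738*.947,-.1969+.0738*.321,.1215+.0822],.327); print(s["force"],s["opening"],s["gripper_force"])
for n in("scene","top"):
    im,d=read_camera(n); P=cloud(camera_params(n),d)
    if n=="scene": cv2.imwrite("pics/s5.png",cv2.resize(im[60:340,290:550],None,fx=2,fy=2))
    c,sn=np.cos(.327),np.sin(.327); e=P-[.481,-.18,0]; a=e[...,0]*c+e[...,1]*sn; b=-e[...,0]*sn+e[...,1]*c
    m=(abs(b)<.085)&(abs(a)<.095)&(P[...,2]>.09)&(P[...,2]<.23)
    A,Z=a[m],P[...,2][m]
    # points near rack plane: angle about hinge (72,78)
    r=np.hypot(A-.072,Z-.078); an=np.degrees(np.arctan2(Z-.078,.072-A)); k=(r>.04)&(r<.16)
    print(n,k.sum(),np.histogram(an[k],np.arange(0,100,4)))
    m=(abs(P[...,2]-.070)<.004)&(np.hypot(P[...,0]-.52,P[...,1]-.17)<.1); q=P[m]
    print(n,"lid top",np.median(q[:,2]),cv2.minEnclosingCircle(q[:,:2].astype(np.float32)))
E
```

```text
t 15.62 shift [0.0002 0.0011 0.0007] turn [-0.     0.001 -0.002] grasp now [ 0.5001 -0.1739  0.2044]
[-4.7219685 -0.2465704  7.9450676] 0.011601656155482622 15.003152042627335
scene 1411 (array([  0,   0,   0,   0,   0,   0,   0,   0,   0,   0,   1, 102, 809,
        20,  31,  94, 158,  82,  87,  27,   0,   0,   0,   0]), array([ 0,  4,  8, 12, 16, 20, 24, 28, 32, 36, 40, 44, 48, 52, 56, 60, 64,
       68, 72, 76, 80, 84, 88, 92, 96]))
scene lid top 0.06962386569935741 ((0.5209127068519592, 0.17890439927577972), 0.06941861659288406)
top 135 (array([  0,   0,   0,   0,   0,   0,   0,   0,   0,   0,   0,   1, 120,
        12,   0,   0,   0,   2,   0,   0,   0,   0,   0,   0]), array([ 0,  4,  8, 12, 16, 20, 24, 28, 32, 36, 40, 44, 48, 52, 56, 60, 64,
       68, 72, 76, 80, 84, 88, 92, 96]))
top lid top 0.0689866901569347 ((0.5215420126914978, 0.17533306777477264), 0.07150305807590485)
```

View pics/s5.png

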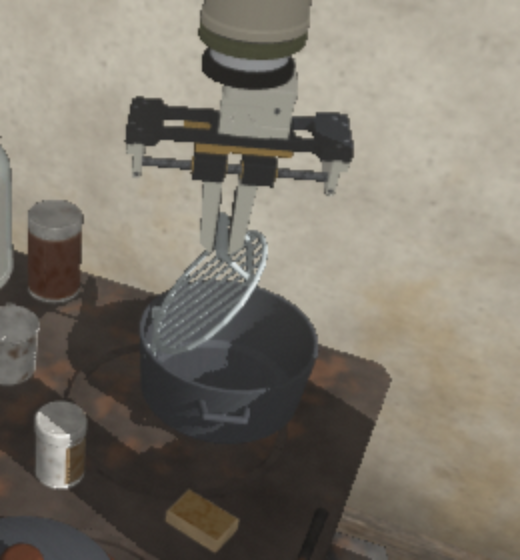

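The view shows the rack held by its handle at (225,235), with the grid plane measured at 48-52° about the hinge. The lid is level and central on the board, so I'm handing in.

```bash
python3 -c "
from h import *
print(robot.close_job())"
```

```text
the job is handed in; nothing more can be done
None
```

The lid stands upright in the middle of the board and the rack is held at about 50° by its handle. The job was handed in at about 15.7 s; no verdict came back.

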